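# Tip the sorting pan and take out the filled scoop

### The arm

A 6-joint arm with a two-finger parallel gripper is mounted at the origin on the work surface. World frame = base frame: x ahead of the robot, y to its left, z up, the work surface at z = 0. Lengths are in m, angles in degrees, forces in N, time in s.
With the tool pointing down it reaches from about 0.25 to 0.725 m from the base axis. Payload 9.7 kg.
Tool frame: the origin (TCP) lies midway between the tips of the shut fingers; the grasp point (between the pads) lies 19 mm behind it; x points along the fingers, y is the direction in which the jaws open and shut, and the axes are right-handed (so a half turn about x gives the same grasp; the last joint's range is limited). The gripper opens to 85 mm and grips with 20 to 120 N. Pads are 22 mm wide; open, the fingers measure 114 mm over their backs; the gripper's body (76 mm by 85 mm) begins 54 mm behind the grasp point. The pads swing forward as they close: fully open they stand 13 mm farther back than shut.
Start: joints at [68.125, 4.979, 10.078, 95.1, 0, 90], TCP at [0.205, 0.51, 0.199] pointing down, gripper open.
Joint ranges: [-179.16, 179.16], [-48.56, 103.87], [-65.8, 70.77], [-126.05, 130.52], [-82.76, 87.17], [-180, 180]. Speed limits (degrees/s): [127.2, 127.2, 147.25, 180, 180, 180].

### API

Orientations are given as [roll, pitch, yaw] about the fixed x, y, z axes, in that order (R = Rz(yaw) Ry(pitch) Rx(roll)).
In Python, from workcell import bot, cams gives the robot as it stands.
- The arm moves only by the tool apply_moves, never from a script. Its argument "commands" is a list of rows, each a list of 5 numbers: the shift along the tool's x, y, z in m, then the turn about the tool's x in rad, then the opening, from -1 (shut) to 1 (fully open). In form: [[tx, ty, tz, roll, hand], ...]. A call has 1 to 12 rows; each row is the pose to reach, as a shift and turn from the pose measured when the call began, along the tool's axes at that moment; what a row does not reach only later rows make up. A row lasts 1/10 s, in which the tool goes at most 50 mm and 8.59 degrees, less where a joint would pass 70% of its speed; a pose out of reach is approached as far as the arm can. A call with a gripper value outside its range is refused whole. The fingers move at their own pace and stop on an object; "newtons" is the grip in N (left out, the last holds). Time passes only in rows, so rows that repeat a pose let the fingers close. It gives the time, the measured TCP pose, the force and the opening at its end, in the units of the state.
- bot.get_obs(): the state, without advancing time (a new reading comes with each control period).
- cams.camera(name): name is "side" or "top"; returns a dict with "frame" (420x560x3 uint8, blue, green, red), "depth" (420x560 float32, m along the optical axis (not along the pixel's ray), 0 where there is no reading), "camera_matrix" (3x3 intrinsics, pixels), "R" (3x3) and "t" (3): a world point X has camera coordinates R X + t. Camera axes: x right, y down, z forward; pixel columns grow to the right and rows downward; lengths in m; the calibration is good to about 2 mm. A picture is of the moment at which its call begins.
- bot.job_done(): hands the job in, once; it reports no verdict.
Trained networks look in the newest picture that a camera, given by its name, has taken for a name from the list of things; names that differ only in an ending like _2 or _b are one class to them, and where a whole thing is asked for, a point or a joint stands for the part that bears it (a point fixed in the world has none). Each returns a list of dicts, best first, with "confidence" (0 to 1); they miss things now and then, are a little off and sometimes report something else, mostly with a low value. They report only what shows in the picture. A call takes as long as a camera call.
- cams.spot_in(name, camera): "rect" ([left, top, right, bottom] in pixels, round what is visible of it).
The state is a dict: "time": time; "q": joint angles; "qd": joint speeds; "joint_efforts": joint torques, N m; "ee_pos": TCP position; "tcp_rot": TCP orientation; "wrist_force": force on the tool from outside, world axes, zero at the start; "torque": the same for the moment, N m; "opening": finger opening in m.
Only numpy, scipy, OpenCV 4.12 (cv2) and the standard library are available. Lean on these libraries where they do the work, as an engineer would, in place of code of your own. Each camera call takes 0.05 s, during which the arm holds its last target. There are 200 camera calls.

### The job

Three steel polishing balls lie scattered in the hinged sorting pan. Lift the pan by its red lug, to about 20 degrees, so that all the balls run down into the yellow scoop at its low end, and lower the pan gently flat again. Then lift the scoop out level by its cross bar, with the balls in it, and stand it upright in the middle of the green mat, not the orange one.

Things in the scene. Friction and masses are not known exactly. Their poses are not given: they have to be found in the camera images.
- pan: aluminium pan 235 x 140 mm, walls 30 mm, balls on its blue deck, scoop in a seat at the hinge end (3 mm clearance). Origin: middle of the hinge line at the far end, at the pan's underside, 18 mm above the bench. x points from near end to hinge, y along the hinge, z up when level; turning about +y lifts the near end. 0.45 kg, swings freely from level to a stop at 0.5 rad, falls back when let go
- lug (a point): centre of the pan's red upright lug at its near end, outside the wall; axes as the pan's. At (-257, 0, 26) mm in the pan's frame; 12 mm thick along y, 26 mm along x, its top 22 mm above this point, at 66 mm over the bench. Both 12 mm-apart faces are free to grasp; the grasp may stay pointing down while the lug turns between the fingers
- scoop_bar (a point): centre of the yellow scoop's level cross bar: 12 mm thick (x), 90 mm long (y), 18 mm high, carried by two uprights; 85 mm above the scoop's underside, over its centre. Scoop loose, 90 g, 76 mm long (x), 90 mm wide (y), 24 mm walls behind (+x) and beside, open to the deck (-x) but for a 5 mm lip that keeps balls in. Starts seated in the pan, axes as the pan's
- green_mat: green mat, 120 x 120 x 4 mm, fixed on the bench, origin at the centre of its underside (on the bench), z up. A like mat in orange lies nearby and is not to be used
- ball_a_center (a point): polished steel ball, 20 mm across, 33 g, loose; this point is its centre. The three balls are alike; at the start they lie apart on the pan's deck
- ball_b_center (a point): polished steel ball, 20 mm across, 33 g, loose; this point is its centre. The three balls are alike; at the start they lie apart on the pan's deck
- ball_c_center (a point): polished steel ball, 20 mm across, 33 g, loose; this point is its centre. The three balls are alike; at the start they lie apart on the pan's deck

How it is judged (in metres and radians):
On the way, in this order (a step that is already met when the one before it is completed fails the run):
1. the pan is tipped at least 10 degrees and all three balls have run into the scoop (angle between pan's own z axis and vertical above 0.175 rad and x of ball_a_center in the frame of scoop_bar between -0.036 and 0.036 m and y of ball_a_center in the frame of scoop_bar between -0.042 and 0.042 m and z of ball_a_center in the frame of scoop_bar between -0.085 and -0.045 m and x of ball_b_center in the frame of scoop_bar between -0.036 and 0.036 m and y of ball_b_center in the frame of scoop_bar between -0.042 and 0.042 m and z of ball_b_center in the frame of scoop_bar between -0.085 and -0.045 m and x of ball_c_center in the frame of scoop_bar between -0.036 and 0.036 m and y of ball_c_center in the frame of scoop_bar between -0.042 and 0.042 m and z of ball_c_center in the frame of scoop_bar between -0.085 and -0.045 m), for 0.2 s.
2. the pan is flat again, the balls still in the scoop (angle between pan's own z axis and vertical below 0.03 rad and x of ball_a_center in the frame of scoop_bar between -0.036 and 0.036 m and y of ball_a_center in the frame of scoop_bar between -0.042 and 0.042 m and z of ball_a_center in the frame of scoop_bar between -0.085 and -0.045 m and x of ball_b_center in the frame of scoop_bar between -0.036 and 0.036 m and y of ball_b_center in the frame of scoop_bar between -0.042 and 0.042 m and z of ball_b_center in the frame of scoop_bar between -0.085 and -0.045 m and x of ball_c_center in the frame of scoop_bar between -0.036 and 0.036 m and y of ball_c_center in the frame of scoop_bar between -0.042 and 0.042 m and z of ball_c_center in the frame of scoop_bar between -0.085 and -0.045 m), for 0.2 s.
At the end, for the whole second after the job is handed in: the scoop stands upright (within 7 degrees) on the green mat, its centre within 30 mm of the mat's centre, with all three balls in it, and the pan lies flat (within 1.7 degrees) at rest on its stand (all of step 2 and horizontal distance between scoop_bar and green_mat below 0.03 m and angle between scoop_bar's own z axis and vertical below 0.12 rad and height (world z) of scoop_bar between 0.083 and 0.095 m and angular speed of pan below 0.1 rad/s); the robot touches nothing.
It fails at once if the pan is jerked up or dropped (it turns faster than 2.5 rad/s) (angular speed of pan above 2.5 rad/s).
It also fails if it takes over 64 s, if anything falls off the work surface, if the arm or the gripper's body presses on something with over 40 N, if the wrist force passes 120 N, or if a joint passes its speed limit or range.

## Working session

There is one attempt and no reset: what is moved stays moved. The work goes in short steps, Python scripts to look and compute and a tool call to move; the robot and the scene stay as the last step left them, time stands still between calls to the robot, and variables do not carry over. Pictures are saved under pics/ and viewed, about 8 in all and at most 12, crops included, and the job is handed in when it is done.

Besides the shell and the picture viewer there is one more tool, called in YAML: its name, and indented under it one key for each argument. apply_moves: Moves the arm, as the interface text tells. Its arguments: {"type":"object","properties":{"commands":{"type":"array"},"newtons":{"type":"number"}},"required":["commands"]}

```bash
mkdir -p pics; cat > h.py <<'E'
import numpy as np, cv2
from workcell import bot, cams
def shot(n):
    return cams.camera(n)
def world(c,u,v,d):
    K=c["camera_matrix"]; p=np.array([(u-K[0,2])/K[0,0]*d,(v-K[1,2])/K[1,1]*d,d])
    return c["R"].T@(p-c["t"])
def cloud(c):
    d=c["depth"].astype(float); v,u=np.mgrid[:d.shape[0],:d.shape[1]]; K=c["camera_matrix"]
    p=np.stack([(u-K[0,2])/K[0,0]*d,(v-K[1,2])/K[1,1]*d,d],-1)
    w=(p-c["t"])@c["R"]; w[d==0]=np.nan
    return w
def mask(c,lo,hi):
    return cv2.inRange(cv2.cvtColor(c["frame"],cv2.COLOR_BGR2HSV),lo,hi)>0
E
python3 - <<'E'
from h import *
o=bot.get_obs(); print({k:o[k] for k in("time","ee_pos","tcp_rot","opening")})
fr=[]
for n in("top","side"):
    c=shot(n); cv2.imwrite(f"pics/{n}0.png",c["frame"]); w=cloud(c)
    print(n,"cam at",(-c["R"].T@c["t"]).round(3))
    for k in("pan","lug","scoop_bar","green_mat","ball_a_center"):
        for r in cams.spot_in(k,n)[:4]:
            l,t,R,b=[int(x) for x in r["rect"]]; 
            q=w[(t+b)//2,(l+R)//2]; print(k,r["confidence"],[l,t,R,b],q.round(3))
E
```

```text
{'time': 0.0, 'ee_pos': array([0.20482361, 0.51012746, 0.19818076]), 'tcp_rot': array([ -90.1970807 ,   89.92155666, -112.07620788]), 'opening': 0.08544557446978096}
top cam at [0.441 0.012 1.044]
pan 0.87 [286, 154, 373, 294] [ 0.559 -0.07   0.026]
lug 0.88 [288, 152, 373, 296] [ 0.557 -0.07   0.04 ]
green_mat 0.56 [128, 237, 193, 306] [0.459 0.271 0.004]
ball_a_center 0.44 [307, 262, 319, 275] [ 0.47  -0.037  0.048]
ball_a_center 0.41 [327, 211, 338, 222] [ 0.573 -0.074  0.044]
side cam at [ 0.251 -0.286  0.61 ]
pan 0.57 [254, 209, 400, 345] [ 0.556 -0.078  0.035]
lug 0.67 [322, 198, 387, 273] [ 0.666 -0.047  0.023]
lug 0.65 [253, 213, 397, 351] [ 0.551 -0.079  0.026]
scoop_bar 0.85 [324, 198, 388, 273] [ 0.67  -0.049  0.022]
green_mat 0.7 [130, 182, 208, 241] [0.456 0.258 0.003]
ball_a_center 0.45 [266, 286, 280, 301] [ 0.466 -0.042  0.045]
```

```bash
python3 -c "
import cv2,numpy as np
a=np.hstack([cv2.imread('pics/top0.png'),cv2.imread('pics/side0.png')]);cv2.imwrite('pics/both0.png',cv2.resize(a,(800,300),interpolation=cv2.INTER_AREA))"
```

```text
(no output)
```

View pics/top0.png

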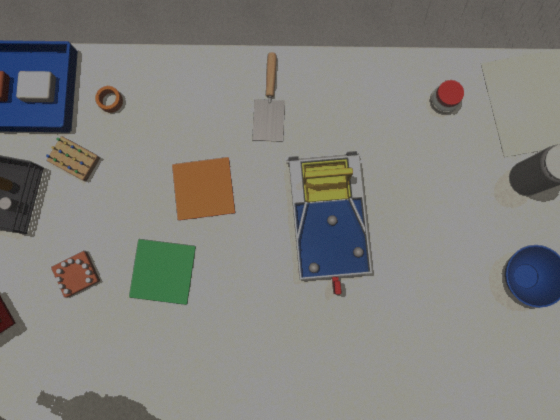

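View pics/side0.png

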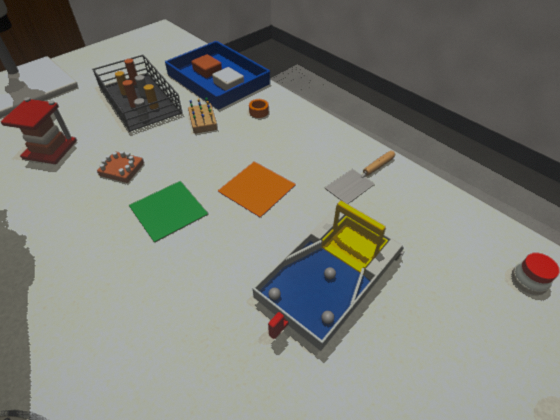

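The top view shows the pan with its lug at (337,286), the scoop bar at (328,173), balls at (314,268), (332,220) and (359,252), the green mat at (163,271), and the orange mat at (203,188). The side view agrees. Next I'll measure by colour and depth.

```bash
cat >> h.py <<'E'
def colors(c):
    w=cloud(c); f=np.isfinite(w[...,0]); z=w[...,2]
    x,y=w[...,0],w[...,1]
    reg=f&(x>.35)&(x<.75)&(y>-.2)&(y<.36)
    red=reg&(mask(c,(0,150,60),(8,255,255))|mask(c,(172,150,60),(180,255,255)))&(y<.05)&(z>.01)
    yel=reg&mask(c,(22,120,80),(36,255,255))
    grn=reg&mask(c,(50,120,50),(85,255,255))
    blu=reg&mask(c,(105,120,40),(125,255,255))
    return w,red,yel,grn,blu
def rect(p):
    r=cv2.minAreaRect((p[:,:2]*1000).astype(np.float32)); return np.round(r[0],1),np.round(r[1],1),round(r[2],1)
E
python3 - <<'E'
from h import *
for n in("top","side"):
    c=shot(n); w,red,yel,grn,blu=colors(c)
    print(n)
    bar=yel&(w[...,2]>.090); 
    for k,m in(("red",red),("redtop",red&(w[...,2]>.058)),("bar",bar),("yel",yel),("grn",grn),("blu",blu)):
        p=w[m]; 
        if len(p)>4: print(k,len(p),"mean",p.mean(0).round(4),"z",np.percentile(p[:,2],[5,50,95]).round(3),"rect",*rect(p))
    p=w[bar][:,:2]; 
    d=np.linalg.svd(p-p.mean(0))[2][0] if 4<len(p) else 0; print("bardir",d,np.degrees(np.arctan2(d[1],d[0])))
    ys,xs=np.where(red); print("red px",xs.mean(),ys.mean(),xs.min(),xs.max(),ys.min(),ys.max())
E
```

```text
top
red 90 mean [ 0.438  -0.0824  0.0573] z [0.03  0.064 0.067] rect [438.5 -82.5] [31.  10.4] 6.0
redtop 71 mean [ 0.4346 -0.0826  0.0646] z [0.062 0.065 0.067] rect [434.7 -82.9] [23.3 10.4] 6.0
bar 352 mean [ 0.6448 -0.0592  0.1122] z [0.103 0.113 0.116] rect [646.  -60.2] [12.6 89. ] 6.4
yel 1522 mean [ 0.6439 -0.0613  0.0456] z [0.019 0.024 0.115] rect [646.9 -62.2] [76.6 93.3] 6.5
grn 2652 mean [0.4555 0.2691 0.0031] z [-0.     0.003  0.006] rect [458.5 266.4] [114.9 114.7] 84.1
blu 3938 mean [ 0.5295 -0.0752  0.026 ] z [0.023 0.026 0.029] rect [532.1 -74.7] [143.3 128.6] 6.0
bardir [ 0.10242961 -0.99474026] -84.1209045148092
red px 336.6222222222222 285.22222222222223 333 340 277 293
side
red 146 mean [ 0.4343 -0.0863  0.06  ] z [0.031 0.065 0.067] rect [436.5 -85.2] [33.5 11.3] 2.3
redtop 122 mean [ 0.4316 -0.0861  0.0649] z [0.063 0.065 0.067] rect [432.  -85.5] [24.6 11.3] 5.1
bar 400 mean [ 0.6419 -0.0651  0.1114] z [0.099 0.113 0.115] rect [642.9 -63.6] [11.  88.9] 5.8
yel 2124 mean [ 0.6442 -0.0614  0.0423] z [0.021 0.023 0.114] rect [644.3 -61.6] [77.4 93.1] 6.3
grn 2481 mean [0.4546 0.2619 0.0031] z [0.001 0.003 0.005] rect [456.9 264.7] [118.6 117.2] 84.1
blu 4582 mean [ 0.5294 -0.0773  0.0262] z [0.025 0.026 0.028] rect [534.8 -72.5] [138.6 127.8] 5.7
bardir [ 0.10488907 -0.99448393] -83.9792242805587
red px 277.1575342465753 319.86986301369865 269 287 312 327
```

```bash
cat >> h.py <<'E'
from scipy.spatial.transform import Rotation as Ro
def to(goal,jaw=None):
    "tool-axis shift to world goal (TCP); turn about tool x so tool y lies along jaw angle (deg, mod 180)"
    o=bot.get_obs(); R=Ro.from_euler("xyz",o["tcp_rot"],degrees=True).as_matrix()
    s=R.T@(np.array(goal)-o["ee_pos"]); t=0
    if jaw is not None:
        j=R.T@[np.cos(np.radians(jaw)),np.sin(np.radians(jaw)),0]
        t=np.arctan2(j[2],j[1]); t=(t+np.pi/2)%np.pi-np.pi/2
    print("pos",o["ee_pos"].round(4),"t",o["time"],"q6",o["q"].round(1),"shift",s.round(4),"turn",round(t,3),"F",np.round(o["wrist_force"],1),"op",round(o["opening"],4))
    return R
E
python3 - <<'E'
from h import *
print(to([.433,-.084,.13],96).round(3)); to([.433,-.084,.03],96)
E
```

```text
pos [0.2049 0.5104 0.1989] t 0.7 q6 [68.1  5.  10.1 95.1  0.  90. ] shift [ 0.0689 -0.4666  0.4331] turn -0.487 F [-0.3  0.7 -0.1] op 0.0854
[[ 0.     0.373  0.928]
 [ 0.     0.928 -0.373]
 [-1.     0.    -0.   ]]
pos [0.2049 0.5104 0.1989] t 0.7 q6 [68.1  5.  10.1 95.1  0.  90. ] shift [ 0.1689 -0.4666  0.4331] turn -0.487 F [-0.3  0.7 -0.1] op 0.0854
```

apply_moves:
  commands:
    - [0.01,-0.16,0.14,-0.16,1]
    - [0.01,-0.16,0.14,-0.16,1]
    - [0.02,-0.2,0.18,-0.2,1]
    - [0.03,-0.24,0.22,-0.25,1]
    - [0.04,-0.28,0.26,-0.3,1]
    - [0.05,-0.32,0.3,-0.35,1]
    - [0.06,-0.36,0.34,-0.4,1]
    - [0.0689,-0.4,0.38,-0.45,1]
    - [0.0689,-0.44,0.41,-0.487,1]
    - [0.0689,-0.4666,0.4331,-0.487,1]
    - [0.0689,-0.4666,0.4331,-0.487,1]
    - [0.0689,-0.4666,0.4331,-0.487,1]
  newtons: 40

```text
time: 1.9
ee_pos: [0.4191, -0.0482, 0.1341]
tcp_rot: [-7.2, 89.9, -1.2]
wrist_force: [0.9, 0.3, 0.5]
opening: 0.0855
```

```bash
python3 - <<'E'
from h import *
to([.433,-.084,.13],96)
E
```

```text
pos [ 0.4191 -0.0482  0.1341] t 1.9 q6 [ -6.6 -13.5 -14.5  89.    0.  -12.6] shift [ 0.0041 -0.0371  0.0101] turn 0.0 F [0.9 0.3 0.5] op 0.0855
```

apply_moves:
  commands:
    - [0.004,-0.037,0.01,0,1]
    - [0.004,-0.037,0.01,0,1]
    - [0.03,-0.037,0.01,0,0.3]
    - [0.06,-0.037,0.01,0,0]
    - [0.08,-0.037,0.01,0,-0.2]
    - [0.095,-0.037,0.01,0,-0.2]
    - [0.104,-0.037,0.01,0,-0.2]
    - [0.104,-0.037,0.01,0,-0.2]
    - [0.104,-0.037,0.01,0,-0.2]
    - [0.104,-0.037,0.01,0,-0.2]

```text
time: 2.9
ee_pos: [0.4337, -0.0839, 0.0312]
tcp_rot: [-12.2, 89.8, -6.2]
wrist_force: [1.2, -0.3, 0.4]
opening: 0.0343
```

```bash
python3 - <<'E'
from h import *
to([.433,-.084,.03],96)
a=[]
for n in("top","side"):
    c=shot(n); w,red,*_=colors(c); ys,xs=np.where(red); print(n,w[red].mean(0).round(4), xs.mean(),ys.mean())
    v,u=(240,290) if n=="top" else (260,230)
    a.append(cv2.resize(c["frame"][v:v+110,u:u+110],(400,400)))
cv2.imwrite("pics/lug1.png",np.hstack(a))
E
```

```text
pos [ 0.4337 -0.0839  0.0312] t 2.9 q6 [-11.  -10.  -23.   76.9   0.  -17. ] shift [ 0.0012  0.     -0.0007] turn 0.0 F [ 1.2 -0.3  0.4] op 0.0343
top [nan nan nan] nan nan
side [ 0.4296 -0.086   0.0647] 274.7375 320.2875<stdin>:5: RuntimeWarning: Mean of empty slice.
  ret = um.true_divide(
  ret = ret.dtype.type(ret / rcount)
```

View pics/lug1.png

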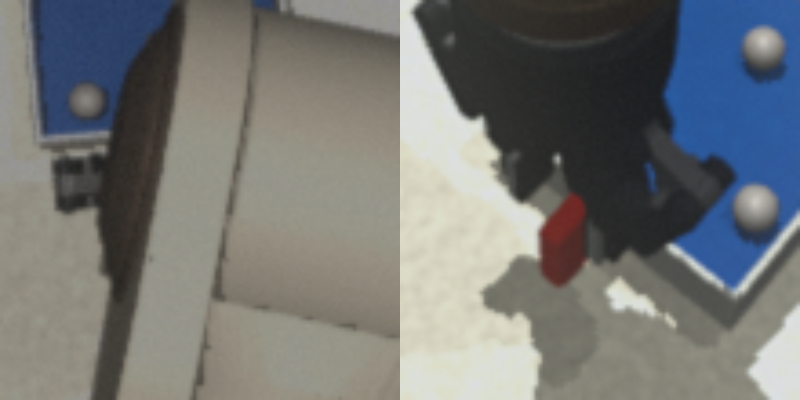

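The crops show the lug (right panel, about (563,235)) standing between the fingers, so I'll close on it.

apply_moves:
  commands:
    - [0,0,0,0,-0.6]
    - [0,0,0,0,-1]
    - [0,0,0,0,-1]
    - [0,0,0,0,-1]
    - [0,0,0,0,-1]
    - [0,0,0,0,-1]
    - [0,0,0,0,-1]
  newtons: 40

```text
time: 3.7
ee_pos: [0.4339, -0.0839, 0.0315]
tcp_rot: [-7.9, 89.8, -1.9]
wrist_force: [-1.6, 1.8, 6.2]
opening: 0.0092
```

```bash
python3 - <<'E'
from h import *
R=to([.433,-.084,.03],96); print(R.round(3))
x=np.array([.9945,.1045,0]); 
f=lambda t:(-257*np.cos(t)+26*np.sin(t)+257, 257*np.sin(t)+26*np.cos(t)-26)
for d in range(1,23): a,z=f(np.radians(d)); print(d,(R.T@(x*a+[0,0,z])).round(1))
E
```

```text
pos [ 0.4339 -0.0839  0.0315] t 3.7 q6 [-11.  -10.1 -22.9  76.9   0.  -17. ] shift [ 0.0015 -0.     -0.0009] turn 0.0 F [-1.6  1.8  6.2] op 0.0092
[[ 0.003 -0.105  0.994]
 [-0.     0.995  0.105]
 [-1.    -0.     0.003]]
1 [-4.5 -0.   0.5]
2 [-8.9 -0.   1.1]
3 [-13.4  -0.    1.8]
4 [-17.9  -0.    2.5]
5 [-22.3  -0.    3.3]
6 [-26.7  -0.    4.2]
7 [-31.1  -0.    5.2]
8 [-35.5  -0.    6.2]
9 [-39.9  -0.    7.4]
10 [-44.2  -0.    8.6]
11 [-48.5  -0.    9.8]
12 [-52.8  -0.   11.2]
13 [-57.1  -0.   12.6]
14 [-61.4  -0.   14.1]
15 [-65.6  -0.   15.7]
16 [-69.8  -0.   17.4]
17 [-73.9  -0.   19.1]
18 [-78.1  -0.   20.9]
19 [-82.2  -0.   22.7]
20 [-86.2  -0.   24.7]
21 [-90.3  -0.   26.7]
22 [-94.3  -0.1  28.8]
```

apply_moves:
  commands:
    - [-0.002,0,0,0,-1]
    - [-0.0065,0,0.001,0,-1]
    - [-0.011,0,0.0015,0,-1]
    - [-0.0155,0,0.002,0,-1]
    - [-0.02,0,0.003,0,-1]
    - [-0.0245,0,0.004,0,-1]
    - [-0.029,0,0.005,0,-1]
    - [-0.0335,0,0.006,0,-1]
    - [-0.038,0,0.007,0,-1]
    - [-0.042,0,0.008,0,-1]
    - [-0.0442,0,0.0086,0,-1]
    - [-0.0442,0,0.0086,0,-1]

```text
time: 4.9
ee_pos: [0.4447, -0.0827, 0.0763]
tcp_rot: [-2.0, 89.5, 4.0]
wrist_force: [14.0, 2.4, -8.3]
opening: 0.0087
```

```bash
cat >> h.py <<'E'
def tilt(c):
    w,red,yel,grn,blu=colors(c); p=w[blu&(w[...,0]>.44)&(w[...,0]<.64)&(w[...,1]<0)]
    A=np.c_[p[:,:2],np.ones(len(p))]; k=np.linalg.lstsq(A,p[:,2],rcond=None)[0]; r=abs(p[:,2]-A@k)<.006
    k=np.linalg.lstsq(A[r],p[r,2],rcond=None)[0]; print("tilt deg",np.degrees(np.arctan(np.hypot(*k[:2]))).round(2),len(p))
def crop(c,name,u,v,W,H,s): cv2.imwrite("pics/"+name,cv2.resize(c["frame"][v:v+H,u:u+W],None,fx=s,fy=s))
E
python3 - <<'E'
from h import *
to([.433,-.084,.03],96)
c=shot("side"); tilt(c); crop(c,"up1.png",220,160,200,200,3)
for r in cams.spot_in("ball_a_center","side"): print(r)
E
```

```text
pos [ 0.4447 -0.0827  0.0763] t 4.9 q6 [-10.6  -9.6 -17.6  81.6   0.1 -16.7] shift [ 0.0462 -0.     -0.0121] turn 0.001 F [14.   2.4 -8.3] op 0.0087
tilt deg 10.6 2455
{'rect': [311.4, 240.9, 322.0, 249.4], 'confidence': 0.49}
```

View pics/up1.png

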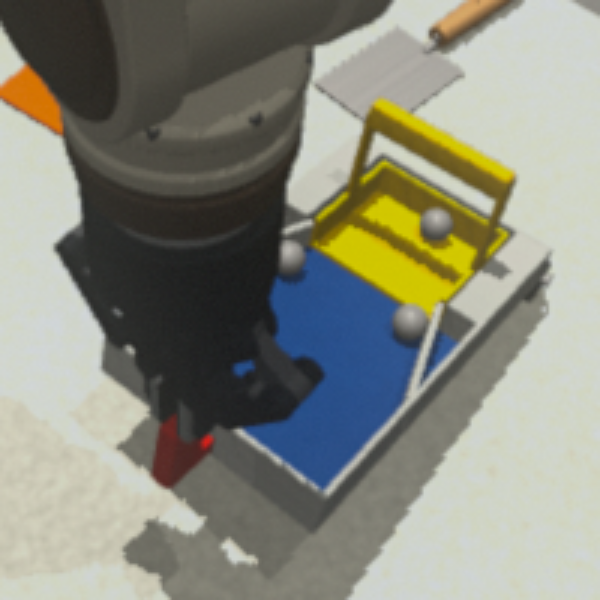

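The pan is tilted 10.6°. One ball is in the scoop and two are by the scoop mouth at crop (290,258) and (408,322). I'll carry on to about 19°.

apply_moves:
  commands:
    - [-0.004,0,0.0015,0,-1]
    - [-0.008,0,0.003,0,-1]
    - [-0.012,0,0.0045,0,-1]
    - [-0.016,0,0.006,0,-1]
    - [-0.02,0,0.008,0,-1]
    - [-0.024,0,0.0095,0,-1]
    - [-0.028,0,0.011,0,-1]
    - [-0.032,0,0.013,0,-1]
    - [-0.036,0,0.015,0,-1]
    - [-0.037,0,0.0155,0,-1]
    - [-0.037,0,0.0155,0,-1]
    - [-0.037,0,0.0155,0,-1]

```text
time: 6.2
ee_pos: [0.4612, -0.081, 0.1133]
tcp_rot: [-0.7, 89.4, 5.4]
wrist_force: [11.1, 1.0, -8.6]
opening: 0.007
```

```bash
python3 - <<'E'
from h import *
to([.433,-.084,.03],96)
c=shot("side"); tilt(c); crop(c,"up2.png",270,170,140,140,4)
for r in cams.spot_in("ball_a_center","side"): print(r)
E
```

```text
pos [ 0.4612 -0.081   0.1133] t 6.2 q6 [-10.1  -7.7 -11.8  85.3   0.2 -16.1] shift [ 0.083  -0.     -0.0292] turn 0.001 F [11.1  1.  -8.6] op 0.007
tilt deg 19.18 1944
{'rect': [328.0, 184.0, 398.9, 263.9], 'confidence': 0.69}
{'rect': [350.0, 223.8, 360.1, 232.7], 'confidence': 0.67}
```

View pics/up2.png

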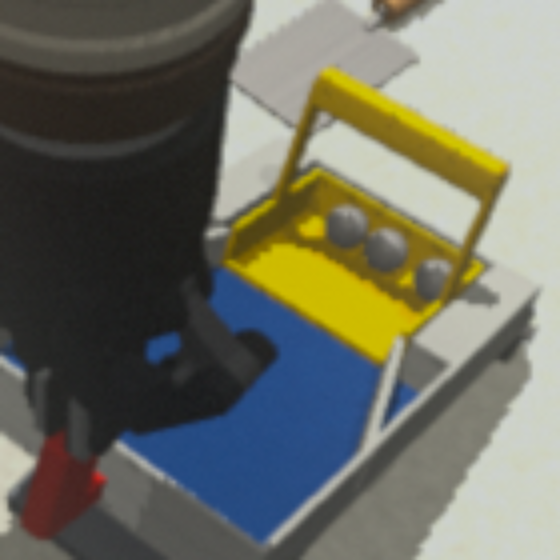

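All three balls lie along the scoop's back wall, at crop (346,226), (386,248) and (434,278), with the tilt at 19.2°. I'll hold briefly and then lower along the arc.

apply_moves:
  commands:
    - [0,0,0.001,0,-1]
    - [0,0,0.0015,0,-1]
    - [0.005,0,-0.001,0,-1]
    - [0.009,0,-0.003,0,-1]
    - [0.013,0,-0.0045,0,-1]
    - [0.017,0,-0.006,0,-1]
    - [0.0215,0,-0.008,0,-1]
    - [0.0255,0,-0.0095,0,-1]
    - [0.03,0,-0.011,0,-1]
    - [0.034,0,-0.0125,0,-1]
    - [0.0385,0,-0.014,0,-1]
    - [0.041,0,-0.015,0,-1]

```text
time: 7.5
ee_pos: [0.4432, -0.0828, 0.0709]
tcp_rot: [-1.1, 89.8, 4.9]
wrist_force: [-12.6, -2.3, 1.8]
opening: 0.0073
```

```bash
python3 - <<'E'
from h import *
to([.4339,-.0839,.0315],96)
c=shot("side"); tilt(c)
E
```

```text
pos [ 0.4432 -0.0828  0.0709] t 7.5 q6 [-10.6  -9.4 -18.   81.2   0.  -16.6] shift [ 0.0394 -0.0001 -0.0095] turn 0.0 F [-12.6  -2.3   1.8] op 0.0073
tilt deg 9.33 2689
```

apply_moves:
  commands:
    - [0.004,0,-0.0025,0,-1]
    - [0.008,0,-0.004,0,-1]
    - [0.012,0,-0.005,0,-1]
    - [0.016,0,-0.006,0,-1]
    - [0.02,0,-0.0065,0,-1]
    - [0.024,0,-0.0075,0,-1]
    - [0.028,0,-0.008,0,-1]
    - [0.032,0,-0.009,0,-1]
    - [0.035,0,-0.0095,0,-1]
    - [0.0375,0,-0.01,0,-1]
    - [0.039,0,-0.01,0,-1]
    - [0.039,0,-0.01,0,-1]

```text
time: 8.75
ee_pos: [0.4329, -0.0839, 0.0319]
tcp_rot: [-4.5, 89.9, 1.5]
wrist_force: [-3.8, -0.4, 3.3]
opening: 0.0074
```

```bash
python3 - <<'E'
from h import *
to([.4339,-.0839,.0315],96)
c=shot("side"); tilt(c)
E
```

```text
pos [ 0.4329 -0.0839  0.0319] t 8.75 q6 [-11.  -10.2 -23.   77.    0.  -17. ] shift [ 0.0004 -0.0001  0.001 ] turn 0.0 F [-3.8 -0.4  3.3] op 0.0074
tilt deg 1.02 3221
```

apply_moves:
  commands:
    - [0.001,0,0,0,-1]
    - [0.002,0,0,0,-1]
    - [0.002,0,0,0,-1]

```text
time: 9.1
ee_pos: [0.433, -0.084, 0.0317]
tcp_rot: [-9.4, 89.8, -3.4]
wrist_force: [-9.6, -0.5, 16.8]
opening: 0.0075
```

```bash
python3 - <<'E'
from h import *
to([.4339,-.0839,.0315],96)
c=shot("side"); tilt(c)
E
```

```text
pos [ 0.433  -0.084   0.0317] t 9.1 q6 [-11.  -10.2 -23.   77.    0.  -17. ] shift [ 0.0002 -0.      0.0009] turn 0.0 F [-9.6 -0.5 16.8] op 0.0075
tilt deg 1.01 3230
```

apply_moves:
  commands:
    - [-0.001,0,0,0,-1]
    - [-0.001,0,0,0,-0.7]
    - [-0.001,0,0,0,-0.4]
    - [-0.001,0,0,0,0]
    - [-0.001,0,0,0,0.4]
    - [-0.001,0,0,0,1]
    - [-0.03,0,0,0,1]
    - [-0.08,0,0,0,1]
    - [-0.13,0,0,0,1]
    - [-0.15,0,0,0,1]
    - [-0.15,0,0,0,1]

```text
time: 10.25
ee_pos: [0.4339, -0.0842, 0.1851]
tcp_rot: [-13.7, 89.5, -7.7]
wrist_force: [-0.3, 0.2, -0.2]
opening: 0.0857
```

```bash
python3 - <<'E'
from h import *
to([.6435,-.062,.175],6); 
c=shot("side"); tilt(c); w,red,yel,*_=colors(c)
p=w[yel&(w[...,2]>.09)]; print(p.mean(0).round(4),rect(p),np.percentile(p[:,2],[5,50,95]))
crop(c,"dn.png",250,170,160,160,3)
c=shot("top"); tilt(c);w,red,yel,*_=colors(c)
p=w[yel&(w[...,2]>.09)]; print(len(p)and (p.mean(0).round(4),rect(p)))
E
```

```text
pos [ 0.4339 -0.0842  0.1851] t 10.25 q6 [-11.  -10.5  -6.4  93.7   0.  -17. ] shift [1.190e-02 2.000e-04 2.107e-01] turn -1.571 F [-0.3  0.2 -0.2] op 0.0857
tilt deg 0.09 4329
[ 0.6369 -0.0691  0.1162] (array([ 569. , -117.2]), array([237.2,  80.5]), 35.4) [0.09882971 0.11144268 0.11556012]
tilt deg 0.05 3162
(array([ 0.6472, -0.0589,  0.1123]), (array([648.7, -59.4]), array([12.7, 87.9]), 5.8))
```

View pics/dn.png

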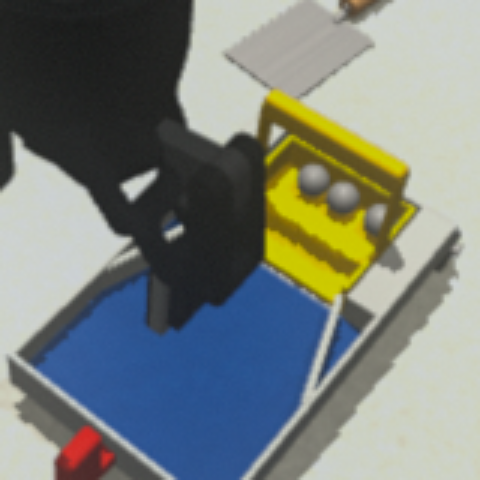

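The pan is flat (tilt below 0.1°), and the three balls are against the scoop's back wall at crop (314,180), (344,197) and (378,219). The scoop has slid about 2.5 mm back in its seat. I'll go above the bar with the jaws turned 90°.

apply_moves:
  commands:
    - [0,0,0.03,-0.14,1]
    - [0,0,0.06,-0.28,1]
    - [0,0,0.09,-0.42,1]
    - [0,0,0.12,-0.56,1]
    - [0,0,0.15,-0.7,1]
    - [0,0.001,0.18,-0.84,1]
    - [0,0.001,0.2,-0.98,1]
    - [0,0.001,0.214,-1.12,1]
    - [0,0.001,0.214,-1.26,1]
    - [0,0.001,0.214,-1.4,1]
    - [0,0.001,0.214,-1.571,1]
    - [0,0.001,0.214,-1.571,1]

```text
time: 11.55
ee_pos: [0.6447, -0.0605, 0.18]
tcp_rot: [-88.7, 90.0, 7.5]
wrist_force: [0.0, -0.2, -0.2]
opening: 0.0855
```

```bash
python3 - <<'E'
from h import *
print(to([.647,-.061,.087],6).round(2))
E
```

```text
pos [ 0.6447 -0.0605  0.18  ] t 11.55 q6 [  -5.4   18.6   23.9   95.2    0.  -101.6] shift [ 0.093  -0.0022 -0.0007] turn 0.003 F [ 0.  -0.2 -0.2] op 0.0855
[[ 0.   -0.99 -0.11]
 [ 0.   -0.11  0.99]
 [-1.   -0.    0.  ]]
```

apply_moves:
  commands:
    - [0.02,-0.0022,0,0,1]
    - [0.045,-0.0022,0,0,1]
    - [0.07,-0.0022,0,0,0.5]
    - [0.088,-0.0022,0,0,0]
    - [0.093,-0.0022,0,0,-0.3]
    - [0.093,-0.0022,0,0,-0.4]
    - [0.093,-0.0022,0,0,-0.4]
    - [0.093,-0.0022,0,0,-0.4]

```text
time: 12.35
ee_pos: [0.6475, -0.0603, 0.0882]
tcp_rot: [-97.9, 89.9, -1.8]
wrist_force: [0.5, -1.0, 1.7]
opening: 0.0255
```

```bash
python3 - <<'E'
from h import *
print(to([.647,-.061,.087],6).round(2))
c=shot("side");crop(c,"bar.png",290,130,140,140,4)
E
```

```text
pos [ 0.6475 -0.0603  0.0882] t 12.35 q6 [  -5.3   17.9   12.9   84.8    0.  -101.5] shift [ 0.0012  0.0006 -0.0006] turn 0.003 F [ 0.5 -1.   1.7] op 0.0255
[[ 0.   -0.99 -0.11]
 [-0.   -0.11  0.99]
 [-1.   -0.   -0.  ]]
```

View pics/bar.png

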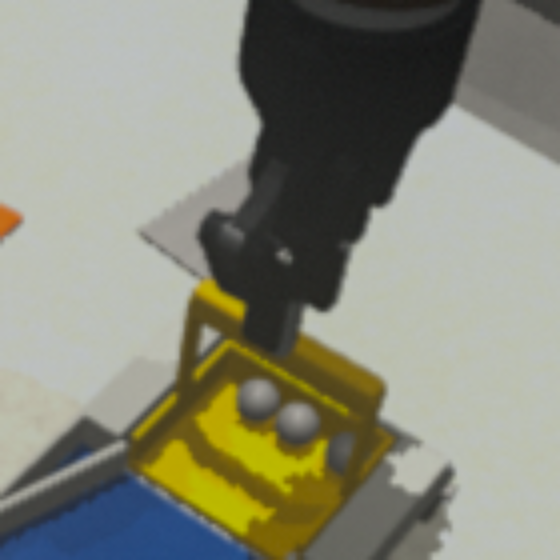

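The fingers straddle the bar near its middle (crop (270,330)), and the balls are still in place. I'll close and lift slowly.

apply_moves:
  commands:
    - [0,0,0,0,-0.6]
    - [0,0,0,0,-0.8]
    - [0,0,0,0,-1]
    - [0,0,0,0,-1]
    - [0,0,0,0,-1]
    - [0,0,0,0,-1]
    - [-0.002,0,0,0,-1]
    - [-0.006,0,0,0,-1]
    - [-0.012,0,0,0,-1]
    - [-0.018,0,0,0,-1]
    - [-0.022,0,0,0,-1]
    - [-0.022,0,0,0,-1]
  newtons: 70

```text
time: 13.6
ee_pos: [0.6479, -0.0603, 0.1112]
tcp_rot: [-99.0, 89.8, -2.8]
wrist_force: [0.3, -0.1, -0.3]
opening: 0.0003
```

```bash
python3 - <<'E'
from h import *
print(to([.4575,.2655,.17]).round(2))
c=shot("side");tilt(c);crop(c,"lift.png",290,130,140,140,4)
E
```

```text
pos [ 0.6479 -0.0603  0.1112] t 13.6 q6 [  -5.3   17.9   15.4   87.3    0.  -101.5] shift [-0.0596  0.1541  0.3444] turn 0 F [ 0.3 -0.1 -0.3] op 0.0003
[[ 0.   -0.99 -0.11]
 [-0.   -0.11  0.99]
 [-1.   -0.   -0.  ]]
tilt deg 0.04 4986
```

View pics/lift.png

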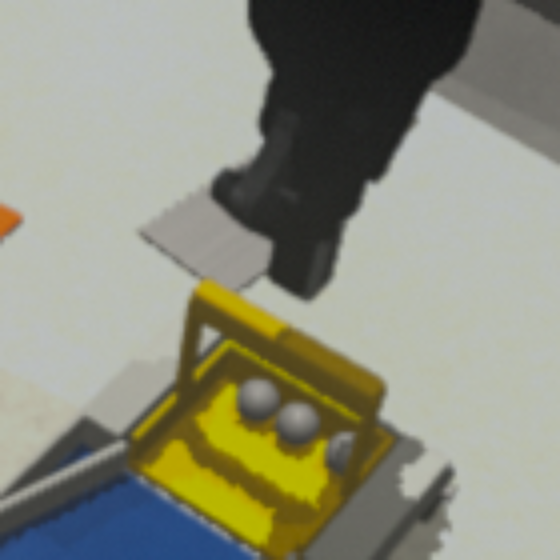

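The grip missed: the fingers shut to 0 and the scoop is still seated, with its balls undisturbed. I'll find the offset by projecting the TCP and the bar into the picture.

```bash
python3 - <<'E'
from h import *
for n in("side","top"):
    c=shot(n); w,red,yel,*_=colors(c)
    P=lambda X:(lambda q:(c["camera_matrix"]@(q/q[2]))[:2].round(1))(c["R"]@np.array(X)+c["t"])
    print(n,"tcp",P(bot.get_obs()["ee_pos"]),"bar c",P([.647,-.061,.105]),"top",P([.647,-.061,.114]),"ends",P([.642,-.016,.114]),P([.652,-.106,.114]))
    b=yel&(w[...,2]>.1)&(w[...,2]<.118); p=w[b]; t=p[p[:,2]>.111]; print(len(p),rect(p),"topface",rect(t),t.mean(0).round(4),np.percentile(p[:,2],[1,50,99]).round(4))
    ys,xs=np.where(b); print("bar px",xs.min(),xs.max(),ys.min(),ys.max())
    f=(w[...,2]>.105)&(w[...,2]<.14)&(abs(w[...,0]-.648)<.04)&(abs(w[...,1]+.06)<.05)&(c["frame"].max(-1)<75)
    q=w[f]; print("dark finger pts",len(q),q.min(0).round(3) if len(q) else 0,q.max(0).round(3) if len(q) else 0)
    for zl in (.105,.11,.115,.12,.125,.13):
        s=q[(q[:,2]>zl)&(q[:,2]<zl+.005)]; print(zl,len(s),s.mean(0).round(4) if len(s) else "")
E
```

```text
side tcp [360.3 213.5] bar c [360.  215.9] top [360.8 212.3] ends [338.2 199.4] [384.8 226.1]
499 (array([645.6, -63.5]), array([11.4, 88.3]), 5.8) topface (array([645.7, -63.4]), array([10.8, 87.9]), 4.8) [ 0.6453 -0.0638  0.1137] [0.1004 0.1119 0.1159]
bar px 338 385 200 233
dark finger pts 0 0 0
0.105 0 
0.11 0 
0.115 0 
0.12 0 
0.125 0 
0.13 0 
top tcp [327.9 171.7] bar c [328.1 172.4] top [328.5 171.4] ends [304.2 173.7] [352.8 169.2]<stdin>:6: RuntimeWarning: Mean of empty slice.
  ret = um.true_divide(
Traceback (most recent call last):
IndexError: index -1 is out of bounds for axis 0 with size 0
```

```bash
python3 - <<'E'
from h import *
c=shot("side"); w=cloud(c)
J=lambda X:(lambda q:(c["camera_matrix"]@(q/q[2]))[:2])(c["R"]@np.array(X)+c["t"])
e=bot.get_obs()["ee_pos"]; print(e.round(4),[(J(e+np.eye(3)[i]*.01)-J(e)).round(1) for i in range(3)])
for v in range(176,212,4):
    print(v,[(u,w[v,u].round(3).tolist(),int(c["frame"][v,u].max())) for u in (358,362,366,370)])
print(cams.spot_in("scoop_bar","side")[:1])
E
```

```text
[ 0.6473 -0.0603  0.1098] [array([ 3.8, -3.1]), array([-4.7, -3.3]), array([ 0.9, -4. ])]
176 [(358, [0.6, -0.071, 0.234], 47), (362, [0.631, -0.058, 0.205], 39), (366, [0.631, -0.065, 0.21], 43), (370, [0.634, -0.07, 0.211], 41)]
180 [(358, [0.593, -0.076, 0.235], 44), (362, [0.604, -0.076, 0.227], 55), (366, [0.643, -0.06, 0.19], 40), (370, [0.633, -0.072, 0.205], 40)]
184 [(358, [0.591, -0.079, 0.231], 44), (362, [0.603, -0.078, 0.222], 42), (366, [0.63, -0.069, 0.197], 41), (370, [0.634, -0.073, 0.197], 40)]
188 [(358, [0.593, -0.079, 0.222], 39), (362, [0.605, -0.078, 0.212], 43), (366, [0.62, -0.076, 0.201], 40), (370, [0.634, -0.074, 0.19], 39)]
192 [(358, [0.633, -0.056, 0.169], 56), (362, [0.609, -0.077, 0.201], 42), (366, [0.62, -0.077, 0.193], 43), (370, [0.642, -0.071, 0.173], 63)]
196 [(358, [0.634, -0.057, 0.16], 39), (362, [0.636, -0.063, 0.163], 43), (366, [0.637, -0.069, 0.167], 41), (370, [0.643, -0.073, 0.165], 62)]
200 [(358, [0.633, -0.059, 0.152], 50), (362, [0.636, -0.064, 0.154], 41), (366, [0.641, -0.069, 0.154], 50), (370, [0.645, -0.073, 0.155], 53)]
204 [(358, [0.751, 0.009, 0.001], 191), (362, [0.758, 0.004, -0.001], 155), (366, [0.643, -0.069, 0.144], 60), (370, [0.769, -0.008, 0.001], 179)]
208 [(358, [0.743, 0.002, 0.001], 178), (362, [0.749, -0.004, 0.0], 189), (366, [0.756, -0.009, -0.001], 190), (370, [0.761, -0.015, -0.0], 190)]
[{'rect': [323.9, 194.8, 388.8, 273.6], 'confidence': 0.92}]
```

The depth map puts the real fingertips near z ≈ 0.14, while the reported TCP is at 0.110. The tips therefore sit about 27 mm higher than reported, which also explains the shallow lug grip. A reported TCP of 0.060 is safe either way: if the report is right, the tips are still above the balls, and the gripper body stays above the bar. I'll open, descend, and look.

apply_moves:
  commands:
    - [-0.01,0,0,0,0]
    - [-0.01,0,0,0,0.1]
    - [-0.01,0,0,0,0.1]
    - [-0.01,0,0,0,0.1]
    - [0.01,0,0,0,0.1]
    - [0.025,0,0,0,0.1]
    - [0.037,0,0,0,0]
    - [0.045,0,0,0,0]
    - [0.05,0,0,0,0]
    - [0.05,0,0,0,0]
    - [0.05,0,0,0,0]

```text
time: 14.95
ee_pos: [0.6476, -0.0603, 0.0603]
tcp_rot: [-96.8, 89.9, -0.6]
wrist_force: [0.4, 0.2, -0.3]
opening: 0.0425
```

```bash
python3 - <<'E'
from h import *
to([.647,-.061,.06],6)
c=shot("side");crop(c,"bar2.png",290,130,140,140,4)
w,red,yel,*_=colors(c); t=w[yel&(w[...,2]>.111)&(w[...,2]<.118)]; print(rect(t))
E
```

```text
pos [ 0.6476 -0.0603  0.0603] t 14.95 q6 [  -5.3   18.1   10.    81.8    0.  -101.5] shift [ 0.0003  0.0007 -0.0006] turn 0.003 F [ 0.4  0.2 -0.3] op 0.0425
(array([640.8, -79.5]), array([25.4, 57.5]), 6.7)
```

View pics/bar2.png

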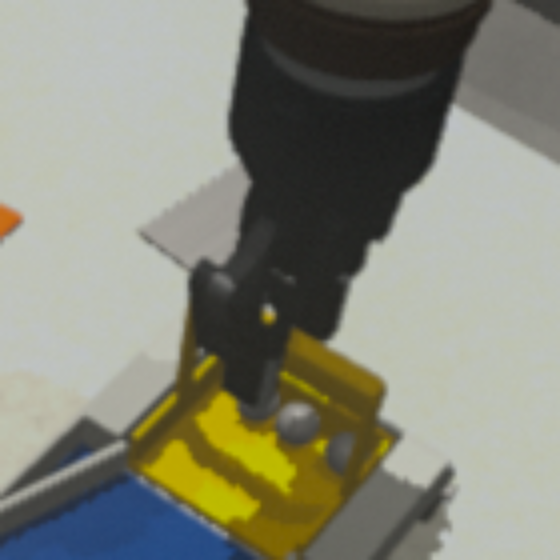

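One finger is in front of the bar with its tip well below the bar's lower edge (crop (250,400)), and the other is behind it. I'll close.

apply_moves:
  commands:
    - [0,0,0,0,-0.4]
    - [0,0,0,0,-0.6]
    - [0,0,0,0,-0.8]
    - [0,0,0,0,-1]
    - [0,0,0,0,-1]
    - [0,0,0,0,-1]
    - [0,0,0,0,-1]
    - [0,0,0,0,-1]
  newtons: 60

```text
time: 15.8
ee_pos: [0.6476, -0.0604, 0.061]
tcp_rot: [-101.4, 89.8, -5.2]
wrist_force: [-4.1, 0.1, 5.5]
opening: 0.0108
```

apply_moves:
  commands:
    - [-0.002,0,0,0,-1]
    - [-0.004,0,0,0,-1]
    - [-0.007,0,0,0,-1]
    - [-0.011,0,0,0,-1]
    - [-0.016,0,0,0,-1]
    - [-0.022,0,0,0,-1]
    - [-0.028,0,0,0,-1]
    - [-0.034,0,0,0,-1]
    - [-0.04,0,0,0,-1]
    - [-0.045,0,0,0,-1]
    - [-0.048,0,0,0,-1]
    - [-0.05,0,0,0,-1]

```text
time: 17.0
ee_pos: [0.6476, -0.0604, 0.1113]
tcp_rot: [-101.1, 89.8, -4.9]
wrist_force: [-0.1, -0.4, -1.3]
opening: 0.0104
```

```bash
python3 - <<'E'
from h import *
to([.647,-.061,.06],6)
c=shot("side");tilt(c);crop(c,"lift2.png",290,120,140,140,4)
w,red,yel,*_=colors(c); t=w[yel]; print(np.percentile(t[:,2],[1,10,50,90,99]).round(3))
E
```

```text
pos [ 0.6476 -0.0604  0.1113] t 17.0 q6 [  -5.3   17.9   15.4   87.3    0.  -101.5] shift [ 0.0513  0.0008 -0.0005] turn 0.003 F [-0.1 -0.4 -1.3] op 0.0104
tilt deg 0.05 5007
[0.071 0.072 0.074 0.156 0.165]
```

View pics/lift2.png

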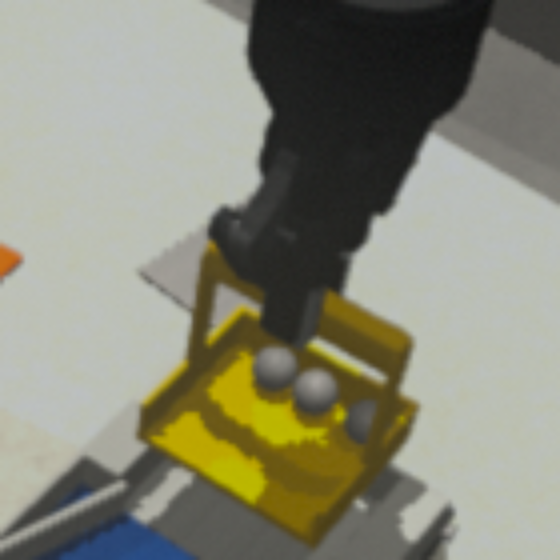

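The scoop is 50 mm up and level (floor at z 0.071–0.074), and the three balls are inside. I'll carry it to the green mat in gently ramped moves.

apply_moves:
  commands:
    - [-0.004,0,0,0,-1]
    - [-0.01,0.001,0.003,0,-1]
    - [-0.016,0.004,0.008,0,-1]
    - [-0.02,0.007,0.016,0,-1]
    - [-0.02,0.012,0.027,0,-1]
    - [-0.02,0.018,0.04,0,-1]
    - [-0.02,0.024,0.054,0,-1]
    - [-0.02,0.03,0.068,0,-1]
    - [-0.02,0.036,0.081,0,-1]
    - [-0.02,0.041,0.092,0,-1]
    - [-0.02,0.045,0.1,0,-1]
    - [-0.02,0.046,0.104,0,-1]

```text
time: 18.25
ee_pos: [0.5902, 0.0389, 0.1314]
tcp_rot: [-101.1, 89.8, -4.9]
wrist_force: [-0.2, 0.1, -2.4]
opening: 0.011
```

apply_moves:
  commands:
    - [0,0.001,0.003,0,-1]
    - [0,0.004,0.01,0,-1]
    - [0,0.01,0.022,0,-1]
    - [0,0.016,0.037,0,-1]
    - [0,0.024,0.054,0,-1]
    - [0,0.031,0.071,0,-1]
    - [0,0.039,0.088,0,-1]
    - [0,0.046,0.104,0,-1]
    - [0,0.052,0.118,0,-1]
    - [0,0.057,0.128,0,-1]
    - [0,0.06,0.134,0,-1]
    - [0,0.06,0.136,0,-1]

```text
time: 19.45
ee_pos: [0.5155, 0.1682, 0.1312]
tcp_rot: [-101.0, 89.8, -4.8]
wrist_force: [0.5, -0.6, -0.6]
opening: 0.0114
```

```bash
python3 - <<'E'
from h import *
o=bot.get_obs()["ee_pos"]
to([.458,.2666,.06])
for n in("side","top"):
    c=shot(n); w,red,yel,grn,*_=colors(c); t=w[yel]; print(n,len(t),rect(t) if len(t)>5 else "",np.percentile(t[:,2],[1,10,50,90,99]).round(3) if len(t)>5 else "")
    print([ (r["rect"],r["confidence"]) for r in cams.spot_in("ball_a_center",n)])
E
```

```text
pos [0.5155 0.1682 0.1312] t 19.45 q6 [ 18.1   2.8   0.3  87.3  -0.1 -78.1] shift [0.071  0.0467 0.1041] turn 0 F [ 0.5 -0.6 -0.6] op 0.0114
side 1677 (array([514.4, 165.5]), array([75.1, 92. ]), 6.1) [0.091 0.092 0.095 0.176 0.185]
[([208.4, 171.9, 224.1, 179.9], 0.56)]
top 354 (array([518.2, 149.9]), array([73.8, 55.2]), 6.5) [0.088 0.09  0.093 0.116 0.187]
[]
```

apply_moves:
  commands:
    - [0,0.001,0.003,0,-1]
    - [0,0.004,0.009,0,-1]
    - [0,0.009,0.019,0,-1]
    - [0,0.015,0.032,0,-1]
    - [0,0.021,0.046,0,-1]
    - [0,0.027,0.06,0,-1]
    - [0,0.033,0.074,0,-1]
    - [0,0.038,0.086,0,-1]
    - [0,0.043,0.096,0,-1]
    - [0,0.046,0.103,0,-1]
    - [0,0.047,0.106,0,-1]
    - [0,0.047,0.106,0,-1]

```text
time: 20.85
ee_pos: [0.4579, 0.2679, 0.1308]
tcp_rot: [-104.4, 89.8, -8.3]
wrist_force: [0.6, 0.1, -1.7]
opening: 0.0105
```

```bash
python3 - <<'E'
from h import *
to([.458,.268,.045])
for n in("side",):
    c=shot(n); w,red,yel,grn,*_=colors(c); t=w[yel]; print(n,len(t),rect(t) if len(t)>5 else "",np.percentile(t[:,2],[1,10,50,90,99]).round(3) if len(t)>5 else "", "grn",rect(w[grn]))
crop(c,"mat.png",110,90,140,140,4)
E
```

```text
pos [0.4579 0.2679 0.1308] t 20.85 q6 [ 30.4   1.3  -1.3  87.2  -0.1 -65.8] shift [0.0858 0.0002 0.0002] turn 0 F [ 0.6  0.1 -1.7] op 0.0105
side 1216 (array([457.4, 265.2]), array([76. , 92.9]), 6.4) [0.09  0.091 0.093 0.18  0.185] grn (array([456.7, 264.6]), array([117.7, 117.1]), 83.3)
```

View pics/mat.png

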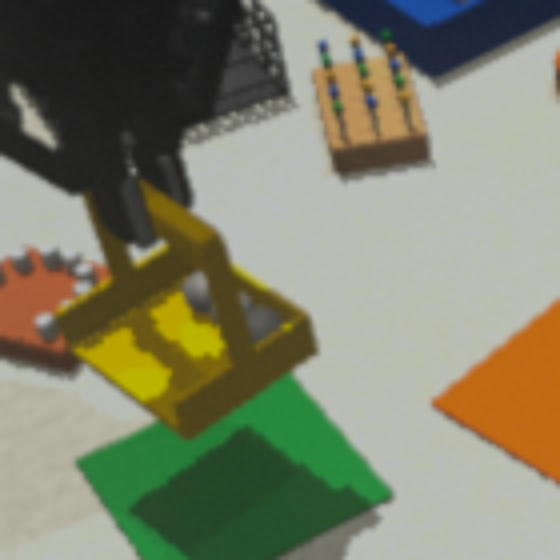

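The scoop hangs level over the mat, its centre within 1 mm of the mat's. Balls show at crop (195,295) and (265,320), with the third hidden behind an upright. I'll lower it.

apply_moves:
  commands:
    - [0.003,0,0,0,-1]
    - [0.01,0,0,0,-1]
    - [0.02,0,0,0,-1]
    - [0.032,0,0,0,-1]
    - [0.044,0,0,0,-1]
    - [0.055,0,0,0,-1]
    - [0.064,0,0,0,-1]
    - [0.071,0,0,0,-1]
    - [0.076,0,0,0,-1]
    - [0.079,0,0,0,-1]
    - [0.08,0,0,0,-1]
    - [0.08,0,0,0,-1]

```text
time: 22.1
ee_pos: [0.4584, 0.2676, 0.051]
tcp_rot: [-102.1, 89.8, -6.0]
wrist_force: [-0.2, -0.8, -2.0]
opening: 0.0111
```

apply_moves:
  commands:
    - [0.001,0,0,0,-1]
    - [0.002,0,0,0,-1]
    - [0.003,0,0,0,-1]
    - [0.004,0,0,0,-1]
    - [0.005,0,0,0,-1]
    - [0.0055,0,0,0,-1]
    - [0.0055,0,0,0,-1]

```text
time: 22.8
ee_pos: [0.4584, 0.2675, 0.0454]
tcp_rot: [-103.8, 89.8, -7.6]
wrist_force: [0.1, 0.7, -2.1]
opening: 0.011
```

```bash
python3 - <<'E'
from h import *
to([.458,.268,.045])
c=shot("side"); w,red,yel,grn,*_=colors(c); t=w[yel]; print(rect(t),np.percentile(t[:,2],[1,10,50,90,95,99]).round(4))
E
```

```text
pos [0.4584 0.2675 0.0454] t 22.8 q6 [ 30.3   2.  -10.   77.8  -0.1 -65.8] shift [0.0004 0.0004 0.0005] turn 0 F [ 0.1  0.7 -2.1] op 0.011
(array([458.1, 264.6]), array([76.9, 91.4]), 6.3) [0.0039 0.0057 0.0081 0.0932 0.0981 0.0993]
```

Not in contact yet (Fz −2.1, still carrying the load). I'll creep down.

apply_moves:
  commands:
    - [0.0005,0,0,0,-1]
    - [0.001,0,0,0,-1]
    - [0.0015,0,0,0,-1]
    - [0.002,0,0,0,-1]
    - [0.002,0,0,0,-1]

```text
time: 23.35
ee_pos: [0.4584, 0.2676, 0.0439]
tcp_rot: [-100.3, 89.8, -4.2]
wrist_force: [-2.0, -1.6, 5.2]
opening: 0.0107
```

apply_moves:
  commands:
    - [0,0,0,0,-0.85]
    - [0,0,0,0,-0.7]
    - [0,0,0,0,-0.4]
    - [0,0,0,0,0]
    - [0,0,0,0,0]
    - [0,0,0,0,0]
    - [-0.01,0,0,0,0]
    - [-0.03,0,0,0,0]
    - [-0.07,0,0,0,0]
    - [-0.12,0,0,0,0]
    - [-0.16,0,0,0,0]
    - [-0.16,0,0,0,0]

```text
time: 24.55
ee_pos: [0.4594, 0.2685, 0.2109]
tcp_rot: [-76.1, 89.3, 20.1]
wrist_force: [0.6, -0.0, -0.4]
opening: 0.0425
```

apply_moves:
  commands:
    - [0,-0.04,-0.03,0,0.5]
    - [0,-0.08,-0.07,0,0.5]
    - [0,-0.1,-0.11,0,0.5]
    - [0,-0.12,-0.15,0,0.5]
    - [0,-0.12,-0.19,0,0.5]
    - [0,-0.12,-0.22,0,0.5]
    - [0,-0.12,-0.22,0,0.5]
    - [0,-0.12,-0.22,0,0.5]

```text
time: 25.35
ee_pos: [0.6024, 0.0622, 0.2118]
tcp_rot: [-74.9, 89.3, 21.2]
wrist_force: [-0.2, 0.4, -0.4]
opening: 0.0645
```

```bash
python3 - <<'E'
from h import *
to([.458,.268,.045])
a=[]
for n in("side","top"):
    c=shot(n); tilt(c); w,red,yel,grn,*_=colors(c); t=w[yel]; b=w[yel&(w[...,2]>.085)]; print(n,rect(t),np.percentile(t[:,2],[1,50,90,99]).round(4),"bar",rect(b),b.mean(0).round(4),"grn",rect(w[grn]) if grn.sum()>5 else "")
    u,v=(120,150) if n=="side" else (120,225)
    a.append(cv2.resize(c["frame"][v:v+100,u:u+100],(400,400)))
cv2.imwrite("pics/end.png",np.hstack(a))
E
```

```text
pos [0.6024 0.0622 0.2118] t 25.35 q6 [  5.8  12.4  19.9  96.8   0.2 -90.3] shift [0.166  0.1238 0.2193] turn 0 F [-0.2  0.4 -0.4] op 0.0645
tilt deg 0.07 4915
side (array([457.6, 264.8]), array([76.2, 92.4]), 6.9) [0.0027 0.0074 0.0961 0.0981] bar (array([457.2, 264.7]), array([11.1, 92.4]), 7.1) [0.4559 0.2615 0.0945] grn (array([456.8, 263.7]), array([117.4, 117. ]), 83.8)
tilt deg 0.09 2075
top (array([459.1, 269.8]), array([75.4, 85.8]), 5.9) [0.0011 0.0073 0.0971 0.0997] bar (array([459.7, 268.1]), array([12. , 82.4]), 6.1) [0.4595 0.2671 0.0965] grn (array([460.7, 288.2]), array([ 68.7, 112.5]), 84.1)
```

View pics/end.png

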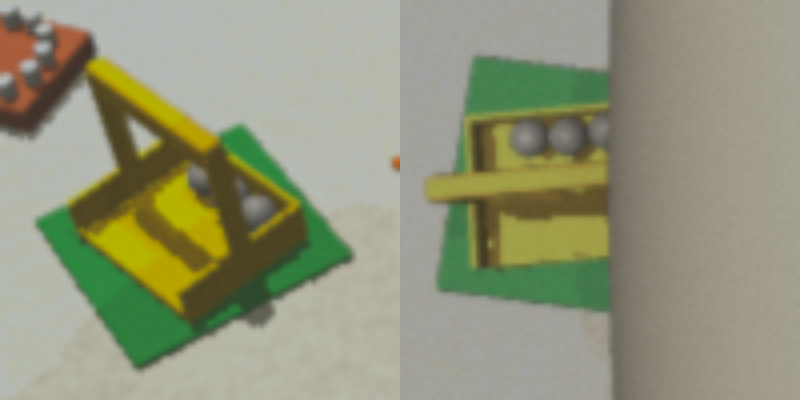

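The scoop stands upright and centred on the green mat. The top view (right) shows all three balls in a row at its back wall, at (528,137), (567,135) and (600,130). The pan is flat and the robot is clear, so I'm handing in.

```bash
python3 -c "
from workcell import bot
print(bot.job_done())"
```

```text
the job is handed in; nothing more can be done
None
```

The job is done and handed in at about 25 s on the robot's clock; `job_done` gave no verdict. I tipped the pan by its lug to about 19°, all three balls ran into the scoop, and I lowered it flat. I then lifted the scoop level by its bar and stood it on the green mat.

**Last checks:**
- **Scoop position:** the side camera put its centre within about 1 mm of the mat's.
- **Scoop upright:** the bar top read z ≈ 0.098 m, as expected for a scoop standing on the mat.
- **Balls:** all three were visible in the scoop from above.
- **Pan:** tilt was below 0.1°.
- **Robot:** clear of everything, with force near zero.

**What failed or disagreed:**
- **First grasp of the bar missed:** the fingers shut on nothing and the scoop stayed put. Camera depth showed the fingertips about 27 mm higher than the reported TCP. Gripping lower worked, holding the bar at an opening of about 11 mm.
- **Lug grip was shallow:** the same offset meant I held only the top of the lug. The opening read 7–9 mm on a 12 mm part, but it held throughout.
- **Top camera's mat estimate:** in the last picture the arm hid part of the mat, so its mat centre was unusable and I went by the side view.

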